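Stack the culture dishes and peel a dust cover for them

TASK

Set the loose round dish squarely on top of the dish that already stands on the round metal stand, and let go of it. Then take the upright lug at the corner of the top dust cover on the nested pile and peel the cover off: the lug's corner comes up first while the opposite corner is still down on the pile. Finish while still holding the cover by its lug, level and the same way up, still and centred over the stacked dishes, with a gap of about 5 to 12 cm between its rim and the upper dish; do not put it down, and leave the other things on the bench alone.

Things in the scene. Friction and masses are not known exactly. Their poses are not given: they have to be found in the camera images.
- dish_loose: Loose flat round covered culture dish, clear with a beige filling, 66 mm diameter, 16 mm high, about 40 g, lying flat on the bench on its own. Origin: centre of its underside; z up. Solid for gripping across its diameter.
- dish_low: An identical dish (66 mm diameter, 16 mm high), loose, standing about centred on the round metal stand. Origin: centre of its underside; z up.
- stand: Fixed low round steel stand, 100 mm diameter, flat top 12 mm above the bench. Origin: centre of its underside.
- pile: Fixed pile of nested white square covers, rims 110 mm square, on a rubber pad 122 mm square; the top cover's rim rests 23 mm above the bench. Origin: centre of its underside; its corners lie on its x and y axes, x pointing from the lug's corner to the far one.
- pile_seat (a point): Centre of the seat of the top cover's rim, 23 mm above the bench. A core 80 mm square stands 15 mm above it inside the cover; sprung bumps on the core's sides, 9 mm above the seat, press on the cover's walls and make it cling (8 to 12 N in all) until it has risen 10 to 14 mm.
- cover: Top cover of the pile, loose, rigid white plastic, about 60 g: shallow square dome open below, rim 110 mm square and 3 mm thick, dome 94 mm square outside, 88 inside, 20 mm high, 17 deep. Origin: centre of the rim's underside. z up; x along the diagonal from the lug's corner to the far corner; the corners lie at +-78 mm on x and y.
- cover_lug (a point): Grip point of the cover's upright pull lug, at (-81, 0, 23) mm in the cover's frame. The lug stands on the corner that faces the robot: 26 mm long along the cover's x (from -94 to -68 mm), 9 mm thick across y, its top 32 mm above the rim's underside. Pinch it across its thickness (along the cover's y) from above.
- cover_far (a point): Underside of the rim close to the corner far the lug, at (74, 0, 0) mm in the cover's frame.
- beaker: Bystander: clear beaker, 54 mm diameter, 66 mm high, behind the work. Origin: centre of its underside.
- timer: Bystander: white timer with buttons, 66x62x20 mm, low, in front of the work. Origin: centre of its underside.
- block: Bystander: small wooden block, 36x55x13 mm, low, in front of the work. Origin: centre of its underside.
Things that resemble listed ones, but are neither listed nor needed, are in the scene too. Leave any orange or pink look-alike of the dish_loose alone.

How it is judged (in metres and radians):
On the way, in this order (a step that is already met when the one before it is completed fails the run):
1. the loose dish rests centred on the other dish, which is still on the stand, and is let go, the cover still seated (horizontal distance between dish_loose and dish_low below 0.01 m and z of dish_loose in the frame of dish_low between 0.013 and 0.019 m and horizontal distance between dish_low and stand below 0.015 m and contact force between the fingers and dish_loose below 0.05 N and linear speed of dish_loose below 0.02 m/s and z of cover_far in the frame of pile_seat below 0.005 m and angle between cover's own z axis and vertical below 0.05 rad), for 0.2 s.
2. the lug's corner of the cover is lifted by the fingers while the opposite corner is still down on the pile (angle between cover's own z axis and vertical above 0.1 rad and z of cover_lug in the frame of pile_seat above 0.034 m and z of cover_far in the frame of pile_seat below 0.006 m and contact force between the fingers and cover above 0.5 N), for 0.1 s.
At the end, for the whole second after the job is handed in: The fingers hold the cover still, level within 0.22 rad, its centre within 35 mm of the dishes' axis, its rim 74 to 200 mm above the bench, touching neither pile nor dishes; the dishes are stacked within 12 mm of one another and the lower within 17 mm of the stand's centre, let go (horizontal distance between cover and dish_low below 0.035 m and z of cover in the frame of stand between 0.074 and 0.2 m and z of cover_far in the frame of stand above 0.06 m and angle between cover's own z axis and vertical below 0.22 rad and linear speed of cover below 0.03 m/s and contact force between the fingers and cover above 0.5 N and contact force between cover and pile below 0.05 N and contact force between each of cover, the fingers and dish_loose below 0.05 N and horizontal distance between dish_loose and dish_low below 0.012 m and z of dish_loose in the frame of dish_low between 0.013 and 0.019 m and horizontal distance between dish_low and stand below 0.017 m and z of dish_low in the frame of stand below 0.015 m and angle between dish_low's own z axis and vertical below 0.05 rad); the arm keeps its last pose, push and grip.
It fails at once if a bystander (beaker, timer or block) is pushed more than 30 mm away (distance of any of beaker, timer, block from where it was at the start of the episode above 0.03 m).
It fails at once if the cover is turned over or dropped on the bench (angle between cover's own z axis and vertical above 1.3 rad or height (world z) of cover below 0.012 m).
It also fails if it takes over 58 s, if anything falls off the work surface, if the arm or the gripper's body presses on something with over 40 N, if the wrist force passes 120 N, or if a joint passes its speed limit or range.

ROBOT

A 6-joint arm with a two-finger parallel gripper is mounted at the origin on a cart in front of the work surface, level with it; the furniture and walls round the work are solid. World frame = base frame: x ahead of the robot, y to its left, z up, the work surface at z = 0. Lengths are in mm, angles in rad, forces in N, time in s.
With the tool pointing down it reaches from about 350 to 775 mm from the base axis. Payload 7.3 kg.
Tool frame: the origin (TCP) lies at the very end of the fingers, on their centre line; the grasp point (between the pads) lies behind it (bot.grip_point_offset is the z of the grasp point in the tool frame, in mm); z points along the fingers, y is the line along which they close (so a half turn about z gives the same grasp; the last joint's range is limited). The gripper opens to 92 mm and grips with 3 to 60 N. Pads are 19 mm wide; open, the fingers measure 130 mm over their backs; the gripper's body (75 mm by 190 mm) begins 47 mm behind the grasp point.
Start: joints at [-1.344, 0.342, 1.524, -0, 1.275, -0.146], TCP at [191.242, -488.953, 188.741] pointing down, gripper open.
Joint ranges: [-2.53, 2.53], [-0.77, 2.02], [0.04, 2.7], [-1, 4.14], [0.28, 2.66], [-3.11, 3.11]. Speed limits (rad/s): [2.57, 2.57, 3.14, 3.14, 3.14, 3.14].

INTERFACE

Orientations are given as [roll, pitch, yaw] about the fixed x, y, z axes, in that order (R = Rz(yaw) Ry(pitch) Rx(roll)).
In Python, from plant import bot gives the robot as it stands. The module is installed in compiled form; this text tells all that it offers.
- The arm moves only by the shell command python3 -m crank 'ROWS'. ROWS is JSON, a list that holds one entry, the list of rows, each a list of 5 numbers: the opening, from 0 (shut) to 1 (fully open), then the shift along the tool's x, y, z in cm, then the turn about the tool's z in degrees. In form: [[[claw, x, y, z, turn], ...]]. A call has exactly 10 rows; each row is the pose to reach, as a shift and turn from the pose commanded when the call began, along the tool's axes at that moment; what a row does not reach only later rows make up. A row lasts 1/10 s, in which the tool goes at most 50 mm and 8.59 degrees, less where a joint would pass 70% of its speed; a pose out of reach is approached as far as the arm can. A call with a gripper value outside its range is refused whole. The fingers move at their own pace and stop on an object; the grip force is fixed at half the most. Time passes only in rows, so rows that repeat a pose let the fingers close, or fill a call up. It gives the time, the measured TCP pose, the force, the opening and the grip force at its end, in the units of the state.
- bot.get_obs(): the state, without advancing time (a new reading comes with each control period).
- bot.capture(name): name is "side" or "top"; returns (picture, depth): 384x512x3 uint8, red, green, blue; 384x512 float32, mm along the optical axis (not along the pixel's ray), 0 where there is no reading.
- bot.calibration(name): a dict with "vertical_fov" (degrees; the focal length in pixels is half the picture's height over the tangent of half this angle, whatever the lens; pixels are square), "cx", "cy" (the principal point, pixels), "D" ([k1, k2, p1, p2, k3] as OpenCV has them; the pictures are not rectified), "rvec" (rotation vector, rad) and "tvec" (3), from world to camera coordinates, as OpenCV has them. Camera axes: x right, y down, z forward; pixel columns grow to the right and rows downward; lengths in mm; the calibration is good to about 2 mm. A picture is of the moment at which its call begins. calibration takes no time and is no camera call.
- bot.close_job(): hands the job in; it is judged then, once.
The state is a dict: "time": time; "joint_positions": joint angles; "dq": joint speeds; "tau": joint torques, N m; "tool_pos": TCP position; "tcp_rot": TCP orientation; "contact_force": force on the tool from outside, world axes, zero at the start; "moment": the same for the moment, N m; "grip_width": finger opening in mm; "finger_force": force on a finger pad.
Only numpy, scipy, OpenCV 4.12 (cv2) and the standard library are available. Lean on these libraries where they do the work, as an engineer would, in place of code of your own. Each camera call takes 0.05 s, during which the arm holds its last target. There are 200 camera calls.

## Working session

There is one attempt and no reset: what is moved stays moved. The work goes in short steps, Python scripts to look and compute and a shell command to move; the robot and the scene stay as the last step left them, time stands still between calls to the robot, and variables do not carry over. Pictures are saved under pics/ and viewed, at most 10 in all, crops included, and the job is handed in when it is done.

```bash
mkdir -p pics
cat > h.py <<'E'
import numpy as np, cv2
from plant import bot
def cam(n):
    c=bot.calibration(n); f=192/np.tan(np.radians(c["vertical_fov"])/2)
    K=np.array([[f,0,c["cx"]],[0,f,c["cy"]],[0,0,1.]])
    return K,np.array(c["D"],float),cv2.Rodrigues(np.array(c["rvec"],float))[0],np.array(c["tvec"],float).ravel()
def ray(n,uv,z):
    "pixels -> world points on plane z"
    K,D,R,t=cam(n); p=cv2.undistortPoints(np.array(uv,float).reshape(-1,1,2),K,D).reshape(-1,2)
    d=np.c_[p,np.ones(len(p))]@R; o=-R.T@t
    return o+d*((z-o[2])/d[:,2])[:,None]
def cloud(n,dep):
    K,D,R,t=cam(n); v,u=np.mgrid[:384,:512]
    p=cv2.undistortPoints(np.stack([u.ravel(),v.ravel()],1).astype(float).reshape(-1,1,2),K,D).reshape(-1,2)
    c=np.c_[p,np.ones(len(p))]*dep.reshape(-1,1)
    return ((c-t)@R).reshape(384,512,3)
def snap(n,name):
    im,d=bot.capture(n); cv2.imwrite(f"pics/{name}.png",im[:,:,::-1]); np.savez(f"pics/{name}.npz",im=im,d=d); return im,d
E
python3 - <<'E'
from h import *
for n in("top","side"):
    snap(n,n+"0"); K,D,R,t=cam(n); print(n,K[0,0],D,-R.T@t,R[2])
o=bot.get_obs(); print(o["tool_pos"],o["tcp_rot"],bot.grip_point_offset,o["time"],o["grip_width"])
E
```

```text
top 443.85505468237767 [-0.0142747  0.         0.         0.         0.       ] [ 428.83376911   19.93927461 1053.29720306] [ 0.11994229  0.00616716 -0.99276171]
side 487.46958790385287 [0.00384254 0.         0.         0.         0.        ] [ 342.74337096 1132.53217848  679.33381618] [ 0.1756154  -0.87111543 -0.45860346]
[ 191.15003094 -488.5241395   188.10385791] [-3.14023555e+00 -1.71027538e-04  3.72815031e-01] -18.8 0.1 91.91110923781115
```

View pics/top0.png

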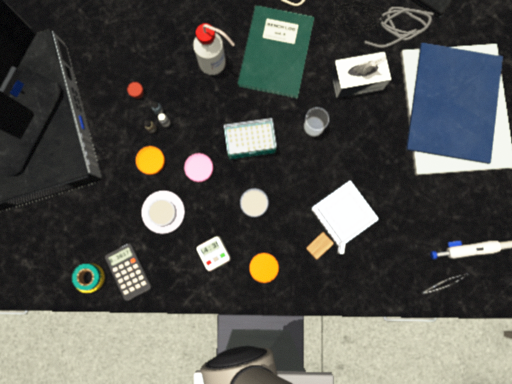

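View pics/side0.png

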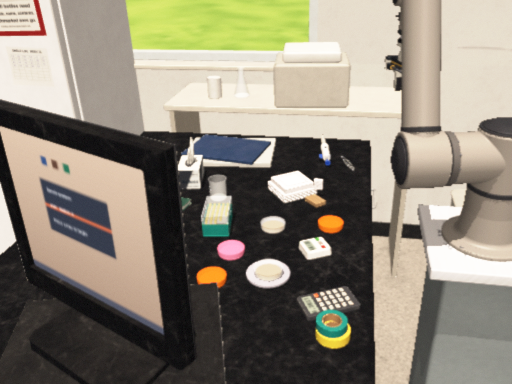

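The top picture shows the beige dish at (254,202), the dish on the stand at (162,212), and the pile at (345,212) with its lug near (341,246). The orange discs at (150,160) and (264,268) and the pink one at (198,167) are look-alikes. Only the clear/beige dish at (254,202) fits dish_loose. I'll measure it and confirm in one crop.

Run:
```python
from h import *
z=np.load("pics/top0.npz"); im,d=z["im"],z["d"]; P=cloud("top",d); 
for nm,(u,v),r,(lo,hi) in [("loose",(254,202),18,(10,22)),("low",(162,212),25,(22,34)),("standtop",(162,212),28,(6,20)),("dome",(345,212),40,(38,50)),("rim",(345,212),45,(20,32)),("lug",(341,246),10,(48,62)),("block",(320,246),18,(8,18)),("timer",(213,254),25,(12,28)),("beaker",(316,122),20,(30,80))]:
    Q=P[v-r:v+r+1,u-r:u+r+1].reshape(-1,3); m=Q[(Q[:,2]>lo)&(Q[:,2]<hi)]
    if len(m)<3: print(nm,len(m)); continue
    rect=cv2.minAreaRect(m[:,:2].astype(np.float32))
    print(nm,len(m),np.median(m,0).round(1),"rect",np.round(rect[0],1),np.round(rect[1],1),round(rect[2],1), cv2.minEnclosingCircle(m[:,:2].astype(np.float32)))
c=[im[172:232,122:202],im[172:262,294:394],im[172:232,214:294]]
c=np.hstack([cv2.resize(x,(320 if i!=1 else 267,240),interpolation=cv2.INTER_CUBIC) for i,x in enumerate([c[0],c[2]])])
big=cv2.resize(im[162:272,290:400],(0,0),fx=3,fy=3,interpolation=cv2.INTER_CUBIC)
out=np.zeros((240+330,640,3),np.uint8); out[:240,:c.shape[1]]=c[:, :640] if c.shape[1]>640 else 0
out[:240,:320]=cv2.resize(im[172:232,122:202],(320,240)); out[:240,320:]=cv2.resize(im[172:232,214:294],(320,240)); out[240:,:330]=big
cv2.imwrite("pics/crop1.png",out[:,:,::-1])
```

```text
loose 614 [542.2  28.   16.3] rect [543.4  28.9] [64.3 63.6] 0.8 ((542.8374633789062, 28.43387222290039), 33.04666519165039)
low 645 [516.  244.8  28.3] rect [516.1 245.5] [65.1 65.7] 14.2 ((515.926513671875, 245.50843811035156), 33.322296142578125)
standtop 753 [516.6 231.7  12.3] rect [505.5 244.6] [102.4 122.6] 74.7 ((503.09100341796875, 242.07757568359375), 76.65436553955078)
dome 1708 [ 519.  -182.9   43.4] rect [ 507.  -179.6] [109.7 115.7] 36.3 ((506.5885009765625, -179.39639282226562), 79.28440856933594)
rim 523 [ 512.7 -165.7   26.3] rect [ 512.6 -181.2] [118.6 123.2] 35.9 ((511.5203857421875, -181.66969299316406), 84.46208190917969)
lug 53 [ 439.7 -170.6   54.9] rect [ 439.1 -170.7] [ 9.3 24.8] 81.2 ((438.8521728515625, -172.40892028808594), 12.457327842712402)
block 385 [ 444.2 -127.4   13.2] rect [ 445.4 -130.2] [48.2 65.4] 36.0 ((447.2372131347656, -132.33792114257812), 38.160987854003906)
timer 689 [421.8 121.3  18.6] rect [422.  121.8] [63.4 58.9] 28.9 ((422.5577087402344, 121.3601303100586), 39.7098503112793)
beaker 271 [ 739.6 -115.6   53.9] rect [ 732.1 -113.9] [52.9 51.5] 1.8 ((732.1051635742188, -114.06161499023438), 27.707056045532227)
```

View pics/crop1.png

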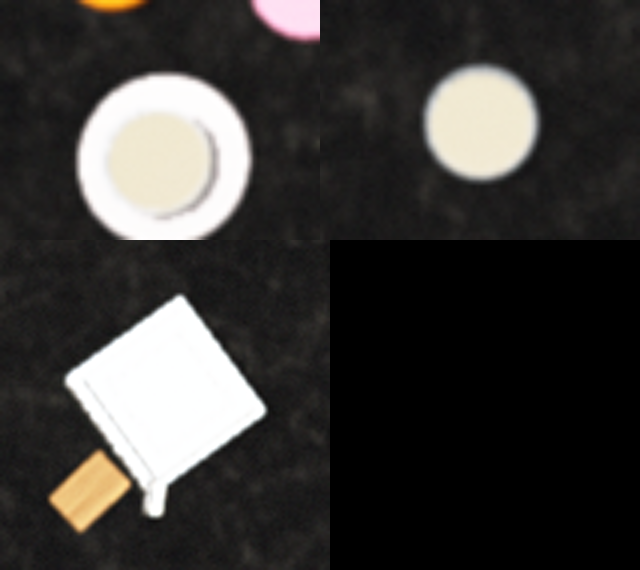

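The crop confirms that the clear-rimmed beige dish (full-image pixel 254,202) is the loose one. The other sits slightly off-centre on the stand at (162,212), and the lug points down-left at (341,246), with the block beside it. Positions:
- **Loose dish:** (543, 28.5), top at 16 mm.
- **dish_low:** (516, 245.5), top at 28 mm.
- **Lug:** (439, -171), top at 55 mm, yaw -8.8°.

These heights match the given sizes, so I'm moving.

```bash
python3 -m crank '[[[1,3,-2,0,2],[1,6.5,-4.4,0,5],[1,10,-6.8,0,9],[1,14,-9.6,0,13],[1,18,-12.3,0,17],[1,22,-15,0,20],[1,25.5,-17.4,0,21.4],[1,28.5,-19.5,0,21.4],[1,31,-21.2,0,21.4],[1,31,-21.2,0,21.4]]]'; python3 -c "
from h import *
o=bot.get_obs();print(o['tool_pos'],o['tcp_rot'],o['time'])"
```

```text
time: 1.1
tool_pos: [403.9, -175.8, 188.5]
tcp_rot: [-3.141, -0.0, 0.003]
contact_force: [-0.7, -0.1, 0.3]
grip_width: 91.9
finger_force: 0.0
[ 403.89330475 -175.8208086   188.51332536] [-3.14054286e+00 -8.30080947e-05  3.44687510e-03] 1.1
```

```bash
python3 -m crank '[[[1,1,-1.5,0,0],[1,3,-4.4,1,0],[1,5.3,-7.8,2.5,0],[1,7.6,-11.2,4,0],[1,9.9,-14.6,6,0],[1,11.7,-17.2,8,0],[1,13.1,-19.2,9.5,0],[1,13.9,-20.4,10.5,0],[1,13.9,-20.4,10.5,0],[1,13.9,-20.4,10.5,0]]]'
python3 - <<'E'
from h import *
im,d=snap("top","top1");o=bot.get_obs();print(o['tool_pos'],o['tcp_rot'],o["dq"].round(3) if hasattr(o["dq"],"round") else o["dq"])
snap("side","side1")
E
```

```text
time: 2.1
tool_pos: [541.6, 24.4, 83.8]
tcp_rot: [3.141, 0.0, -0.001]
contact_force: [-0.0, 0.1, 0.2]
grip_width: 91.8
finger_force: 0.0
[541.77147984  24.12906843  84.27712971] [ 3.14103038e+00 -4.46071924e-04 -1.47425611e-03] [-0.007 -0.012 -0.     0.001 -0.001  0.005]
```

```bash
python3 -m crank '[[[1,0.1,-0.4,0.5,0],[1,0.1,-0.4,2,0],[1,0.1,-0.4,4,0],[1,0.1,-0.4,6,0],[1,0.1,-0.4,7.2,0],[1,0.1,-0.4,7.8,0],[1,0.1,-0.4,8,0],[0.6,0.1,-0.4,8,0],[0.6,0.1,-0.4,8,0],[0.6,0.1,-0.4,8,0]]]'; python3 -m crank '[[[0.6,0,0,0,0],[0.6,0,0,0,0],[0.6,0,0,0,0],[0.6,0,0,0,0],[0.6,0,0,0,0],[0.6,0,0,0,0],[0.6,0,0,0,0],[0.6,0,0,0,0],[0.6,0,0,0,0],[0.6,0,0,0,0]]]'
```

```text
time: 3.2
tool_pos: [543.4, 29.2, 4.4]
tcp_rot: [3.141, -0.001, -0.001]
contact_force: [0.1, -1.3, 0.1]
grip_width: 72.3
finger_force: 0.0
time: 4.2
tool_pos: [542.9, 29.3, 3.7]
tcp_rot: [3.142, 0.0, -0.001]
contact_force: [1.0, -0.2, 0.4]
grip_width: 54.8
finger_force: 0.0
```

Run:
```python
from h import *
im,d=snap("side","side2"); a=cv2.resize(im[190:270,220:320],(500,400),interpolation=cv2.INTER_CUBIC)
cv2.imwrite("pics/crop2.png",a[:,:,::-1])
```

```text
(no output)
```

View pics/crop2.png

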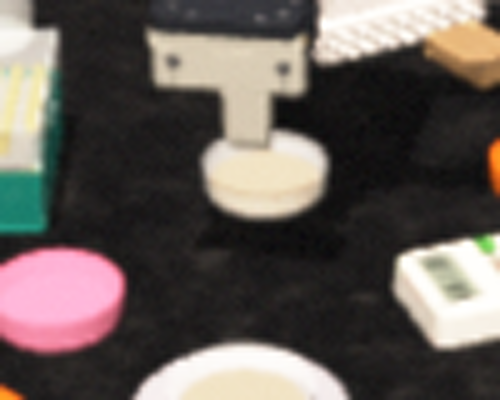

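The near finger's tip at crop (248,140) seems to end behind the dish's front rim, with a shadow below, so the dish may have tipped or moved. I'll check the depth data.

Run:
```python
from h import *
z=np.load("pics/side2.npz"); P=cloud("side",z["d"]); im=z["im"]
for v in range(212,240,2): print(v,[tuple(P[v,u].round().astype(int)) for u in (264,269,274,280,284)])
z0=np.load("pics/side0.npz"); P0=cloud("side",z0["d"])
for v in range(214,236,3): print(v,[tuple(P0[v,u].round().astype(int)) for u in (264,272,280)])
```

```text
212 [(np.int64(579), np.int64(-47), np.int64(0)), (np.int64(541), np.int64(76), np.int64(72)), (np.int64(551), np.int64(-52), np.int64(0)), (np.int64(533), np.int64(-46), np.int64(4)), (np.int64(523), np.int64(-57), np.int64(-1))]
214 [(np.int64(577), np.int64(-39), np.int64(-2)), (np.int64(541), np.int64(78), np.int64(67)), (np.int64(548), np.int64(-38), np.int64(1)), (np.int64(532), np.int64(-42), np.int64(1)), (np.int64(521), np.int64(-42), np.int64(1))]
216 [(np.int64(575), np.int64(-25), np.int64(0)), (np.int64(542), np.int64(75), np.int64(60)), (np.int64(542), np.int64(-2), np.int64(16)), (np.int64(530), np.int64(-29), np.int64(1)), (np.int64(519), np.int64(-33), np.int64(0))]
218 [(np.int64(567), np.int64(13), np.int64(16)), (np.int64(542), np.int64(73), np.int64(53)), (np.int64(541), np.int64(7), np.int64(15)), (np.int64(524), np.int64(10), np.int64(18)), (np.int64(518), np.int64(-25), np.int64(-2))]
220 [(np.int64(565), np.int64(26), np.int64(17)), (np.int64(551), np.int64(25), np.int64(18)), (np.int64(538), np.int64(23), np.int64(18)), (np.int64(522), np.int64(20), np.int64
[... 2513 characters left out ...]
64(19))]
223 [(np.int64(562), np.int64(41), np.int64(18)), (np.int64(541), np.int64(36), np.int64(16)), (np.int64(521), np.int64(31), np.int64(15))]
226 [(np.int64(559), np.int64(58), np.int64(19)), (np.int64(539), np.int64(52), np.int64(17)), (np.int64(518), np.int64(48), np.int64(16))]
229 [(np.int64(559), np.int64(57), np.int64(9)), (np.int64(536), np.int64(64), np.int64(15)), (np.int64(517), np.int64(52), np.int64(9))]
232 [(np.int64(559), np.int64(60), np.int64(1)), (np.int64(537), np.int64(60), np.int64(3)), (np.int64(517), np.int64(53), np.int64(1))]
235 [(np.int64(556), np.int64(74), np.int64(1)), (np.int64(536), np.int64(71), np.int64(1)), (np.int64(515), np.int64(66), np.int64(0))]
```

The dish hasn't moved, but depth puts the visible fingertip at z≈50, while the state says 3.7. I'll check the tool height against the side depth in both pictures.

Run:
```python
from h import *
for n in ("side1","side2"):
    z=np.load(f"pics/{n}.npz"); P=cloud("side",z["d"])
    Q=P.reshape(-1,3); m=(abs(Q[:,0]-542)<120)&(abs(Q[:,1]-28)<130)&(Q[:,2]>25)&(Q[:,2]<330); q=Q[m]
    print(n)
    for lo in range(25,260,10):
        s=q[(q[:,2]>=lo)&(q[:,2]<lo+10)]
        if len(s): print(lo,len(s),"x",s[:,0].min().round(),s[:,0].max().round(),"y",s[:,1].min().round(),np.median(s[:,1]).round(),s[:,1].max().round())
o=bot.get_obs(); print(o["joint_positions"],o["tool_pos"],bot.grip_point_offset,o["time"])
a,b=[np.load(f"pics/{n}.npz")["im"][110:270,200:360] for n in("side1","side2")]
cv2.imwrite("pics/crop3.png",cv2.resize(np.hstack([a,b]),(800,400),interpolation=cv2.INTER_CUBIC)[:,:,::-1])
```

```text
side1
25 28 x 529.0 662.0 y -102.0 91.0 96.0
35 39 x 649.0 662.0 y 8.0 89.0 94.0
45 30 x 647.0 661.0 y 6.0 89.0 98.0
55 73 x 647.0 662.0 y 6.0 71.0 95.0
115 6 x 533.0 546.0 y -21.0 74.0 76.0
125 19 x 531.0 552.0 y -19.0 81.0 86.0
135 33 x 530.0 553.0 y 81.0 87.0 92.0
145 35 x 531.0 553.0 y 78.0 88.0 92.0
155 33 x 530.0 552.0 y 79.0 90.0 92.0
165 40 x 531.0 552.0 y 79.0 90.0 96.0
175 10 x 531.0 551.0 y -28.0 90.0 94.0
185 79 x 505.0 579.0 y -52.0 111.0 116.0
195 168 x 505.0 578.0 y -55.0 111.0 116.0
205 173 x 505.0 579.0 y -59.0 109.0 121.0
215 135 x 505.0 579.0 y -55.0 118.0 125.0
225 403 x 504.0 578.0 y -70.0 97.0 126.0
235 103 x 517.0 565.0 y 13.0 74.0 80.0
245 85 x 518.0 564.0 y 13.0 75.0 81.0
255 86 x 517.0 564.0 y 33.0 75.0 81.0
side2
25 29 x 649.0 662.0 y 46.0 92.0 97.0
35 44 x 538.0 661.0 y 3.0 72.0 97.0
45 45 x 532.0 662.0 y 4.0 73.0 96.0
55 100 x 532.0 662.0 y 4.0 74.0 94.0
65 31 x 532.0 655.0 y 67.0 75.0 91.0
75 30 x 532.0 555.0 y 66.0 76.0 80.0
85 2 x 533.0 545.0 y 78.0 79.0 79.0
95 1 x 532.0 532.0 y -12.0 -12.0 -12.0
105 82 x 507.0 578.0 y -48.0 116.0 120.0
115 156 x 506.0 580.0 y -51.0 115.0 121.0
125 176 x 506.0 580.0 y -52.0 78.0 127.0
135 125 x 506.0 577.0 y -63.0 124.0 129.0
145 396 x 506.0 580.0 y -66.0 103.0 130.0
155 99 x 518.0 567.0 y 17.0 79.0 86.0
165 78 x 520.0 563.0 y 17.0 79.0 84.0
175 79 x 520.0 565.0 y 34.0 80.0 83.0
185 73 x 521.0 566.0 y 35.0 80.0 85.0
195 110 x 506.0 577.0 y 28.0 80.0 84.0
205 207 x 506.0 579.0 y 32.0 69.0 85.0
215 153 x 506.0 580.0 y 7.0 57.0 71.0
225 64 x 513.0 571.0 y 35.0 58.0 67.0
235 128 x 503.0 582.0 y 22.0 63.0 72.0
245 116 x 503.0 580.0 y 27.0 64.0 73.0
255 134 x 504.0 580.0 y 22.0 62.0 72.0
[-8.70337427e-02  5.90344178e-01  1.69416995e+00 -7.73095489e-05
  8.57055136e-01  1.48452299e+00] [542.89584096  29.29946348   3.68867561] -18.8 4.25
```

View pics/crop3.png

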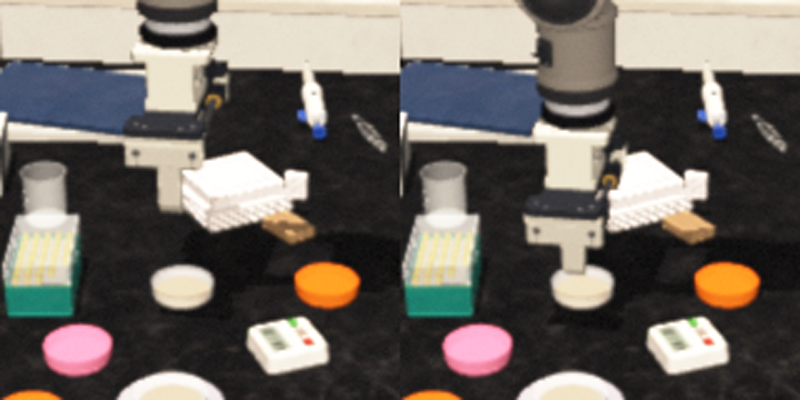

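Both pictures show the fingertips about 35 mm higher than the state says: ≈120 against 84, and ≈39 against 3.7. The body's underside at ≈104 agrees (tip + 66). x and y agree with the state, so I'll treat it as a height offset and descend carefully on measured height.

```bash
python3 -m crank '[[[1,0,0,0,0],[1,0,0,0,0],[1,0,0,0,0],[1,0,0,0,0],[1,0,0,0,0],[1,0,0,0,0],[1,0,0,0.5,0],[1,0,0,1,0],[1,0,0,1.5,0],[1,0,0,2,0]]]';  python3 -m crank '[[[1,0,0,0.2,0],[1,0,0,0.4,0],[1,0,0,0.6,0],[1,0,0,0.8,0],[1,0,0,0.9,0],[1,0,0,1,0],[1,0,0,1,0],[1,0,0,1,0],[1,0,0,1,0],[1,0,0,1,0]]]'
python3 - <<'E'
from h import *
for n in("side","top"):
    im,d=snap(n,n+"3"); Q=cloud(n,d).reshape(-1,3)
    m=(abs(Q[:,0]-542)<30)&(abs(Q[:,1]-28)<85)&(Q[:,2]<130); q=Q[m]
    for lo in range(0,130,5):
        s=q[(q[:,2]>=lo)&(q[:,2]<lo+5)]
        if n=="side":
            s=s[s[:,1]>75]
            if len(s): print(lo,len(s),s[:,0].min().round(),s[:,0].max().round(),np.median(s[:,1]).round())
E
```

```text
time: 5.25
tool_pos: [542.6, 29.3, -17.0]
tcp_rot: [3.142, 0.001, -0.001]
contact_force: [-0.2, -0.1, 0.5]
grip_width: 91.8
finger_force: 0.0
time: 6.25
tool_pos: [542.9, 29.2, -26.2]
tcp_rot: [3.141, -0.0, -0.001]
contact_force: [0.2, 0.4, 0.1]
grip_width: 91.6
finger_force: 0.0
0 124 512.0 572.0 96.0
10 2 534.0 537.0 80.0
15 7 538.0 553.0 86.0
20 6 532.0 550.0 89.0
25 13 532.0 552.0 92.0
30 15 532.0 552.0 92.0
35 13 532.0 550.0 93.0
40 19 532.0 554.0 94.0
45 16 532.0 554.0 93.0
50 16 532.0 554.0 95.0
55 18 531.0 553.0 94.0
60 13 533.0 553.0 95.0
65 2 535.0 551.0 97.0
110 2 517.0 518.0 76.0
115 30 517.0 571.0 96.0
120 144 512.0 571.0 94.0
125 38 519.0 567.0 81.0
```

```bash
python3 -m crank '[[[1,0,0,0.2,0],[1,0,0,0.4,0],[1,0,0,0.5,0],[0.6,0,0,0.5,0],[0.6,0,0,0.5,0],[0.6,0,0,0.5,0],[0.6,0,0,0.5,0],[0.6,0,0,0.5,0],[0.6,0,0,0.5,0],[0.6,0,0,0.5,0]]]';  python3 -m crank '[[[0.6,0,0,0,0],[0.6,0,0,0,0],[0.6,0,0,0,0],[0.6,0,0,-0.3,0],[0.6,0,0,-1,0],[0.6,0,0,-2,0],[0.6,0,0,-3.5,0],[0.6,0,0,-5,0],[0.6,0,0,-5,0],[0.6,0,0,-5,0]]]'
python3 - <<'E'
from h import *
im,d=snap("side","side4"); Q=cloud("side",d).reshape(-1,3)
m=(abs(Q[:,0]-542)<38)&(abs(Q[:,1]-28)<55)&(Q[:,2]<130)&(Q[:,2]>4); q=Q[m]
for lo in range(0,130,5):
    s=q[(q[:,2]>=lo)&(q[:,2]<lo+5)]
    if len(s): print(lo,len(s),s[:,0].min().round(),s[:,0].max().round(),np.median(s[:,1]).round())
cv2.imwrite("pics/crop4.png",cv2.resize(im[150:260,200:340],(560,440),interpolation=cv2.INTER_CUBIC)[:,:,::-1])
E
```

```text
time: 7.35
tool_pos: [542.9, 29.2, -31.2]
tcp_rot: [3.141, -0.0, -0.001]
contact_force: [0.1, -0.2, 0.4]
grip_width: 64.8
finger_force: 30.0
time: 8.35
tool_pos: [543.1, 29.3, 19.2]
tcp_rot: [3.141, -0.001, -0.001]
contact_force: [-0.6, -0.4, -0.8]
grip_width: 64.9
finger_force: 30.0
0 5 512.0 577.0 57.0
45 1 532.0 532.0 55.0
50 22 512.0 564.0 56.0
55 31 509.0 571.0 56.0
60 27 509.0 570.0 58.0
65 124 509.0 574.0 38.0
70 16 532.0 571.0 78.0
75 19 532.0 553.0 80.0
80 16 532.0 553.0 80.0
85 15 532.0 553.0 80.0
90 18 532.0 553.0 80.0
95 8 533.0 553.0 81.0
100 9 532.0 550.0 81.0
110 1 533.0 533.0 -18.0
115 1 530.0 530.0 -16.0
125 7 507.0 526.0 -6.0
```

View pics/crop4.png

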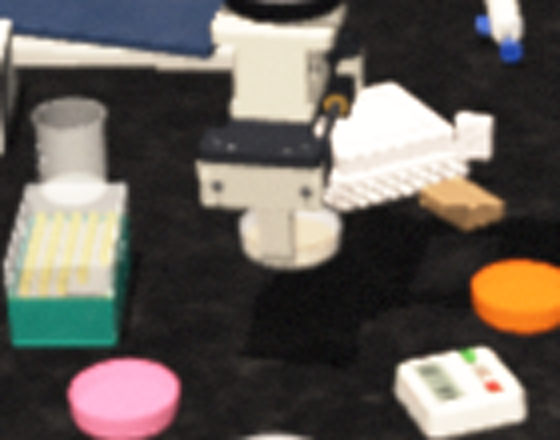

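The dish is held (opening 64.9, 30 N), level, with its underside at ≈50 mm. Carrying it over dish_low.

```bash
python3 -m crank '[[[0.6,0,-0.5,-0.5,0],[0.6,-0.3,-2.5,-0.8,0],[0.6,-0.7,-5.5,-0.8,0],[0.6,-1.1,-9,-0.8,0],[0.6,-1.5,-12.5,-0.8,0],[0.6,-2,-16,-0.8,0],[0.6,-2.4,-19,-0.8,0],[0.6,-2.6,-20.9,-0.8,0],[0.6,-2.7,-21.6,-0.8,0],[0.6,-2.7,-21.6,-0.8,0]]]'
python3 - <<'E'
from h import *
o=bot.get_obs();print(o["tool_pos"])
for n in("side","top"):
    im,d=snap(n,n+"5"); Q=cloud(n,d).reshape(-1,3)
    q=Q[(np.hypot(Q[:,0]-516,Q[:,1]-245)<60)]
    for lo,hi in((22,34),(34,50),(50,56),(56,62),(62,68),(68,73),(73,78),(78,84)):
        s=q[(q[:,2]>=lo)&(q[:,2]<hi)]
        if len(s)>3: print(n,lo,hi,len(s),"x",np.percentile(s[:,0],[2,98]).round(),"y",np.percentile(s[:,1],[2,98]).round(), np.median(s,0).round(1))
# stand centre
z=np.load("pics/top0.npz");P=cloud("top",z["d"]);im=z["im"]
m=(np.hypot(P[...,0]-516,P[...,1]-245)<70)&(im.min(2)>120)
c=cv2.findContours(m.astype(np.uint8),0,2)[0]; c=max(c,key=cv2.contourArea).reshape(-1,2); W=ray("top",c,12)
(cx,cy),ax,_=cv2.fitEllipse(W[:,:2].astype(np.float32)); print("stand",cx,cy,ax)
E
```

```text
time: 9.4
tool_pos: [515.5, 245.9, 26.3]
tcp_rot: [3.141, 0.001, 0.001]
contact_force: [0.1, -0.0, -0.7]
grip_width: 64.8
finger_force: 30.0
[515.51393715 245.93318494  26.3173185 ]
side 22 34 382 x [484. 544.] y [230. 280.] [512.6 257.3  28.5]
side 56 62 23 x [483. 538.] y [251. 278.] [501.7 271.6  59.9]
side 62 68 42 x [482. 545.] y [247. 285.] [499.6 272.9  65.2]
side 68 73 58 x [482. 544.] y [243. 290.] [500.6 270.7  71.7]
side 73 78 120 x [483. 543.] y [228. 294.] [497.3 258.3  74.5]
side 78 84 27 x [505. 526.] y [288. 299.] [514.9 296.4  81.7]
top 22 34 11 x [484. 486.] y [233. 251.] [484.1 241.3  27.4]
top 68 73 39 x [484. 542.] y [230. 244.] [521.5 237.7  72.1]
top 73 78 98 x [485. 541.] y [228. 245.] [516.9 235.4  74.4]
stand 516.7132568359375 243.0763397216797 (100.77371215820312, 100.8251724243164)
```

The held dish and dish_low line up: x ranges 483–543 and 484–544, and the gap is ≈29.5 mm. Lowering and releasing.

```bash
python3 -m crank '[[[0.6,0,0,0.5,0],[0.6,0,0,1.1,0],[0.6,0,0,1.7,0],[0.6,0,0,2.2,0],[0.6,0,0,2.5,0],[0.6,0,0,2.7,0],[0.6,0,0,2.8,0],[0.6,0,0,2.85,0],[0.6,0,0,2.9,0],[0.6,0,0,2.9,0]]]'
```

```text
time: 10.5
tool_pos: [516.1, 245.4, -2.2]
tcp_rot: [-3.142, -0.0, -0.001]
contact_force: [-0.4, -0.3, -1.1]
grip_width: 65.0
finger_force: 30.0
```

```bash
python3 -m crank '[[[0.6,0,0,0.05,0],[0.6,0,0,0.1,0],[0.75,0,0,0.1,0],[0.75,0,0,0.1,0],[0.9,0,0,0.1,0],[0.95,0,0,0.1,0],[1,0,0,0.1,0],[1,0,0,0.1,0],[1,0,0,0.1,0],[1,0,0,0.1,0]]]';  python3 -m crank '[[[1,0,0,0,0],[1,0,0,-0.3,0],[1,0,0,-1,0],[1,0,0,-2,0],[1,0,0,-3.5,0],[1,0,0,-5.5,0],[1,0,0,-8,0],[1,0,0,-10.5,0],[1,0,0,-12,0],[1,0,0,-12,0]]]';python3 - <<'E'
from h import *
im,d=snap("side","side6"); Q=cloud("side",d).reshape(-1,3)
q=Q[(np.hypot(Q[:,0]-516,Q[:,1]-245)<42)]
for lo,hi in((14,20),(20,27),(31,40),(40,50)):
    s=q[(q[:,2]>=lo)&(q[:,2]<hi)]
    if len(s)>3: print(lo,hi,len(s),"x",np.percentile(s[:,0],[2,98]).round(),"y",np.percentile(s[:,1],[2,98]).round(), np.median(s,0).round(1))
cv2.imwrite("pics/crop6.png",cv2.resize(im[210:310,210:330],(480,400),interpolation=cv2.INTER_CUBIC)[:,:,::-1])
E
```

```text
time: 11.5
tool_pos: [516.0, 245.3, -3.3]
tcp_rot: [3.141, 0.0, -0.001]
contact_force: [-0.0, 0.2, 0.3]
grip_width: 91.7
finger_force: 0.0
time: 12.5
tool_pos: [517.7, 245.9, 120.0]
tcp_rot: [-3.14, -0.006, -0.001]
contact_force: [-0.3, -0.7, -0.1]
grip_width: 91.9
finger_force: 0.0
14 20 60 x [482. 552.] y [235. 281.] [510.  273.6  16. ]
20 27 72 x [482. 542.] y [248. 281.] [506.7 274.5  23.4]
31 40 88 x [482. 544.] y [251. 281.] [509.6 273.4  35.9]
40 50 440 x [485. 544.] y [218. 280.] [513.9 250.2  44.5]
```

View pics/crop6.png

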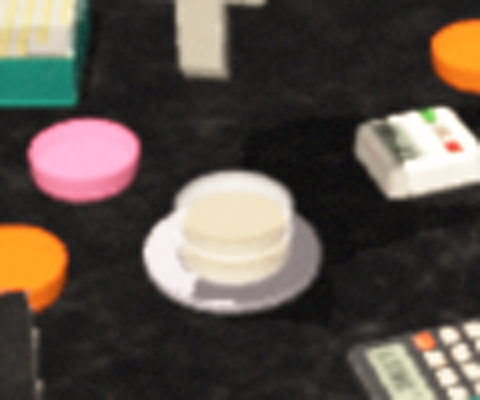

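The dishes are stacked squarely (upper top at 44.5 mm, both spanning x 482–544). Next, the lug at (439, -170.7), yaw -8.8°.

```bash
python3 -m crank '[[[1,-0.4,2,0,0],[0.7,-1.2,6.5,0,1],[0.5,-2.1,11.5,0,3],[0.5,-3,16.5,0,5],[0.5,-4,21.5,0,7],[0.5,-4.9,26.5,0,8.8],[0.5,-5.8,31.5,0,8.8],[0.5,-6.6,36,0,8.8],[0.5,-7.3,39.5,0,8.8],[0.5,-7.7,41.6,0,8.8]]]';  python3 -m crank '[[[0.5,0,0,0,0],[0.5,0,0,1,0],[0.5,0,0,2.5,0],[0.5,0,0,4,0],[0.5,0,0,5.5,0],[0.5,0,0,6.5,0],[0.5,0,0,7,0],[0.5,0,0,7,0],[0.5,0,0,7,0],[0.5,0,0,7,0]]]';python3 - <<'E'
from h import *
o=bot.get_obs();print(o["tool_pos"],o["tcp_rot"])
im,d=snap("side","side7"); Q=cloud("side",d).reshape(-1,3)
q=Q[(abs(Q[:,0]-439)<18)&(abs(Q[:,1]+171)<50)]
for lo in range(30,150,6):
    s=q[(q[:,2]>=lo)&(q[:,2]<lo+6)]
    if len(s)>1: print(lo,len(s),"x",np.percentile(s[:,0],[2,98]).round(),"y",np.percentile(s[:,1],[2,98]).round())
cv2.imwrite("pics/crop7.png",cv2.resize(im[120:220,250:370],(600,500),interpolation=cv2.INTER_CUBIC)[:,:,::-1])
E
```

```text
time: 13.55
tool_pos: [437.4, -173.0, 115.8]
tcp_rot: [-3.141, 0.002, -0.157]
contact_force: [0.1, 0.1, -0.2]
grip_width: 45.8
finger_force: 0.0
time: 14.55
tool_pos: [439.2, -170.8, 47.3]
tcp_rot: [3.141, -0.001, -0.154]
contact_force: [0.0, 0.4, 0.1]
grip_width: 45.9
finger_force: 0.0
[ 439.18534251 -170.7836299    47.25383731] [ 3.14106835e+00 -1.16559614e-03 -1.54162434e-01]
30 15 x [426. 453.] y [-172. -159.]
36 21 x [426. 456.] y [-176. -161.]
42 17 x [427. 450.] y [-171. -163.]
48 16 x [426. 450.] y [-178. -160.]
54 13 x [427. 447.] y [-174. -161.]
84 14 x [426. 453.] y [-195. -139.]
90 16 x [425. 453.] y [-200. -132.]
96 22 x [424. 454.] y [-198. -129.]
102 17 x [434. 456.] y [-136. -126.]
108 15 x [434. 456.] y [-136. -126.]
114 17 x [434. 456.] y [-133. -125.]
120 19 x [434. 456.] y [-138. -124.]
126 14 x [434. 456.] y [-131. -125.]
```

View pics/crop7.png

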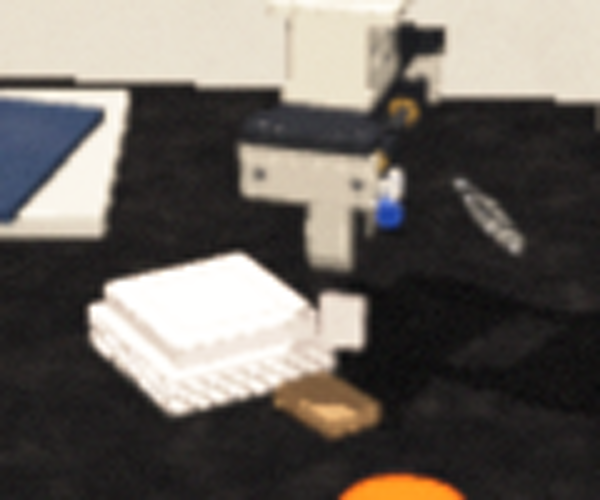

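The fingers at (330,268) in the crop sit over the lug at (342,320). The tip is at ≈83 mm and x and y agree. Descending 53 mm to a tip height of ≈30, then closing.

```bash
python3 -m crank '[[[0.5,0,0,0.6,0],[0.5,0,0,1.6,0],[0.5,0,0,2.8,0],[0.5,0,0,3.9,0],[0.5,0,0,4.7,0],[0.5,0,0,5.2,0],[0.5,0,0,5.3,0],[0.5,0,0,5.3,0],[0.3,0,0,5.3,0],[0.2,0,0,5.3,0]]]';  python3 -m crank '[[[0,0,0,0,0],[0,0,0,0,0],[0,0,0,0,0],[0,0,0,0,0],[0,0,0,0,0],[0,0,0,0,0],[0,0,0,0,0],[0,0,0,0,0],[0,0,0,0,0],[0,0,0,0,0]]]'
```

```text
time: 15.6
tool_pos: [439.0, -170.8, -5.9]
tcp_rot: [3.141, -0.001, -0.154]
contact_force: [0.3, -0.2, -0.2]
grip_width: 34.6
finger_force: 0.0
time: 16.6
tool_pos: [438.8, -170.7, -6.2]
tcp_rot: [3.141, -0.0, -0.154]
contact_force: [-1.1, 0.7, 2.6]
grip_width: 9.1
finger_force: 30.0
```

Lug gripped (9.1 mm, 30 N). Peeling slowly to 17 mm of rise, then measuring tilt.

```bash
python3 -m crank '[[[0,0,0,-0.2,0],[0,0.05,0,-0.4,0],[0,0.1,0,-0.6,0],[0,0.15,0,-0.8,0],[0,0.2,0,-1,0],[0,0.25,0,-1.2,0],[0,0.3,0,-1.4,0],[0,0.35,0,-1.6,0],[0,0.35,0,-1.75,0],[0,0.35,0,-1.75,0]]]'
cat > tilt.py <<'E'
from h import *
import sys
o=bot.get_obs(); t=o["tool_pos"]; print(t,o["contact_force"],o["finger_force"])
im,d=snap("side",sys.argv[1]); P=cloud("side",d); c=np.array(t[:2])+81*np.array([np.cos(.154),-np.sin(.154)])
Q=P[(im.min(2)>140)]; q=Q[(np.hypot(Q[:,0]-c[0],Q[:,1]-c[1])<75)]
e=np.array([np.cos(.154),-np.sin(.154)]); n=np.array([-e[1],e[0]])
l=np.c_[(q[:,:2]-c)@e,(q[:,:2]-c)@n,q[:,2]]
k=(abs(l[:,0])+abs(l[:,1])<58); l=l[k]; zt=np.percentile(l[:,2],60); l=l[abs(l[:,2]-zt)<30]
for _ in range(4):
    A=np.c_[l[:,:2],np.ones(len(l))]; s=np.linalg.lstsq(A,l[:,2],rcond=None)[0]; r=l[:,2]-A@s; l=l[abs(r)<max(2.5,1.5*r.std())]
print("slope along x",s[0],"y",s[1],"dome top at centre",s[2],"far z rim",s[2]+74*s[0]-20,len(l))
E
python3 tilt.py side8
```

```text
time: 17.6
tool_pos: [442.9, -171.5, 12.0]
tcp_rot: [3.141, -0.002, -0.154]
contact_force: [-2.1, -0.4, 2.7]
grip_width: 8.6
finger_force: 30.0
[ 442.89555117 -171.52482019   11.98566194] [-2.05916556 -0.41978927  2.69045945] 29.99917209148407
slope along x -0.09073275801845107 y -0.006772910805035615 dome top at centre 53.81251475677054 far z rim 27.09829066340516 286
```

Tilt is ≈0.09–0.10 and the far corner is still down. A few millimetres more, slowly.

```bash
python3 -m crank '[[[0,0,0,-0.1,0],[0,0.05,0,-0.2,0],[0,0.05,0,-0.3,0],[0,0.05,0,-0.4,0],[0,0.1,0,-0.5,0],[0,0.1,0,-0.5,0],[0,0.1,0,-0.5,0],[0,0.1,0,-0.5,0],[0,0.1,0,-0.5,0],[0,0.1,0,-0.5,0]]]'; python3 tilt.py side9
```

```text
time: 18.65
tool_pos: [443.3, -171.4, 16.2]
tcp_rot: [3.141, -0.0, -0.154]
contact_force: [0.3, 0.4, -0.5]
grip_width: 9.1
finger_force: 30.0
[ 443.25557774 -171.36718129   16.22971729] [ 0.30552189  0.3849847  -0.53789482] 29.998573064804077
slope along x -0.10356848460610332 y 0.0026987656809090987 dome top at centre 57.85581196369542 far z rim 30.191744102843778 273
```

The contact force now equals the cover's weight, so it's free, with tilt ≈0.10, right at the limit. I need a sharper tilt estimate, calibrated on the seated cover and averaged over several frames.

```bash
cat > t2.py <<'E'
from h import *
e=np.array([np.cos(.154),-np.sin(.154)]); n=np.array([-e[1],e[0]])
def fit(cn,d,im,lug):
    P=cloud(cn,d); c=np.array(lug)+81*e; Q=P[im.min(2)>140]; L=np.c_[(Q[:,:2]-c)@e,(Q[:,:2]-c)@n,Q[:,2]]
    l=L[(abs(L[:,0]+L[:,1])<62)&(abs(L[:,0]-L[:,1])<62)&(L[:,2]>36)&(L[:,2]<90)]
    s=np.array([-.05,0,np.median(l[:,2])]); w=12
    for _ in range(8):
        r=l[:,2]-np.c_[l[:,:2],np.ones(len(l))]@s; k=l[abs(r)<w]; s=np.linalg.lstsq(np.c_[k[:,:2],np.ones(len(k))],k[:,2],rcond=None)[0]; w=max(3.5,w*.7)
    return [*s.round(4),len(k)]
if __name__=="__main__":
    for cn,f in(("top","top0"),("side","side0"),("side","side7")):
        z=np.load(f"pics/{f}.npz"); print(f,fit(cn,z["d"],z["im"],(439,-170.7)))
    t=bot.get_obs()["tool_pos"][:2]
    for cn in("side","top"):
        r=np.array([fit(cn,d,im,t) for im,d in (bot.capture(cn) for _ in range(6))]); print(cn,r.mean(0).round(4),r.std(0).round(4))
E
python3 t2.py
```

```text
top0 [np.float64(-0.0011), np.float64(0.001), np.float64(43.4921), 1384]
side0 [np.float64(0.0018), np.float64(-0.0037), np.float64(43.8099), 356]
side7 [np.float64(-0.0022), np.float64(0.0053), np.float64(43.7653), 355]
side [-9.81000e-02  0.00000e+00  5.78435e+01  3.29000e+02] [1.5000e-03 2.7000e-03 7.2300e-02 5.7735e+00]
top [-9.63000e-02 -3.00000e-04  5.75884e+01  7.16500e+02] [3.5000e-03 5.5000e-03 1.7860e-01 7.3428e+00]
```

The cover is at tilt ≈0.097 (both cameras) with the far corner ≈7 mm up, so step 2 was probably narrowly missed: the pads held the lug too stiffly to pivot. I'll reseat the cover and regrip high and on the lug's outer end, where the smaller pad patch lets it pivot more.

```bash
python3 -m crank '[[[0,0,0,0.3,0],[0,-0.1,0,0.6,0],[0,-0.2,0,0.9,0],[0,-0.3,0,1.2,0],[0,-0.35,0,1.5,0],[0,-0.4,0,1.8,0],[0,-0.45,0,2.1,0],[0,-0.45,0,2.3,0],[0,-0.45,0,2.4,0],[0,-0.45,0,2.4,0]]]'; python3 t2.py | tail -2; python3 -m crank '[[[0.1,0,0,0,0],[0.2,0,0,0,0],[0.35,0,0,0,0],[0.5,0,0,0,0],[0.5,0,0,0,0],[0.5,0,0,0,0],[0.5,0,0,0,0],[0.5,0,0,0,0],[0.5,0,0,-0.3,0],[0.5,0,0,-0.6,0]]]'; python3 t2.py | tail -2
```

```text
time: 20.3
tool_pos: [438.1, -170.4, -7.2]
tcp_rot: [3.142, 0.001, -0.154]
contact_force: [-4.6, 2.2, 13.1]
grip_width: 8.8
finger_force: 30.0
side [2.55400e-01 1.10000e-03 6.80822e+01 3.14500e+02] [1.5000e-03 2.9000e-03 5.9500e-02 3.8622e+00]
top [ 2.523000e-01 -2.800000e-03  6.756750e+01  7.631667e+02] [5.3000e-03 4.9000e-03 1.3210e-01 5.3046e+00]
time: 21.9
tool_pos: [438.7, -170.6, -1.6]
tcp_rot: [3.142, 0.0, -0.154]
contact_force: [0.0, 0.5, 0.7]
grip_width: 45.9
finger_force: 0.0
side [-6.000000e-04  3.440000e-02  5.518120e+01  3.028333e+02] [3.0000e-03 2.4000e-03 5.3300e-02 4.1399e+00]
top [1.200000e-03 3.470000e-02 5.487410e+01 7.213333e+02] [3.2000e-03 1.8000e-03 8.3600e-02 3.1972e+00]
```

On re-entry the cover rode up on the sprung bumps. It now sits almost level but ≈11.5 mm high. I'll press it down on the dome centre with closed fingertips.

```bash
python3 -m crank '[[[0.5,0,0,-1.5,0],[0.5,0,0,-3.5,0],[0.4,0,0,-6,0],[0.2,1,0,-7,0],[0,3,0,-7,0],[0,5.5,0,-7,0],[0,7.5,0,-7,0],[0,8,0,-7,0],[0,8,0,-7,0],[0,8,0,-7,0]]]'; python3 -m crank '[[[0,0,0,1,0],[0,0,0,2,0],[0,0,0,3,0],[0,0,0,3.7,0],[0,0,0,4.1,0],[0,0,0,4.4,0],[0,0,0,4.7,0],[0,0,0,4.9,0],[0,0,0,5.1,0],[0,0,0,5.1,0]]]'
```

```text
time: 23.5
tool_pos: [516.7, -182.5, 67.9]
tcp_rot: [-3.141, 0.001, -0.154]
contact_force: [-0.8, 0.8, -0.1]
grip_width: 0.3
finger_force: 0.0
time: 24.5
tool_pos: [517.7, -182.9, 17.1]
tcp_rot: [3.142, 0.0, -0.154]
contact_force: [-0.1, 0.7, -0.5]
grip_width: 0.5
finger_force: 0.0
```

```bash
python3 -m crank '[[[0,0,0,0.15,0],[0,0,0,0.3,0],[0,0,0,0.45,0],[0,0,0,0.6,0],[0,0,0,0.7,0],[0,0,0,0.8,0],[0,0,0,0.9,0],[0,0,0,1,0],[0,0,0,1,0],[0,0,0,1,0]]]'; python3 -c "
from t2 import *
for cn in('side','top'):
    print(fit(cn,*bot.capture(cn)[::-1],(439,-170.7)))"
```

```text
time: 25.5
tool_pos: [518.5, -182.8, 8.4]
tcp_rot: [3.141, -0.002, -0.154]
contact_force: [-1.5, 2.8, 7.4]
grip_width: 0.1
finger_force: 3.4
[np.float64(-0.0383), np.float64(0.0366), np.float64(46.7675), 261]
[np.float64(-0.2795), np.float64(0.125), np.float64(36.5982), 22]
```

```bash
python3 -m crank '[[[0,0,0,0.1,0],[0,0,0,0.2,0],[0,0,0,0.3,0],[0,0,0,0.4,0],[0,0,0,0.5,0],[0,0,0,0.5,0],[0,0,0,0.5,0],[0,0,0,0.5,0],[0,0,0,0.5,0],[0,0,0,0.5,0]]]'; python3 -c "
from t2 import *
for cn in('side','side'):
    print(fit(cn,*bot.capture(cn)[::-1],(439,-170.7)))"
```

```text
time: 26.6
tool_pos: [517.9, -182.4, 5.1]
tcp_rot: [-3.141, -0.001, -0.154]
contact_force: [-6.9, 5.8, 24.6]
grip_width: 0.3
finger_force: 12.5
[np.float64(-0.002), np.float64(0.0031), np.float64(43.913), 291]
[np.float64(-0.0023), np.float64(-0.0048), np.float64(43.9544), 300]
```

The cover is seated again (dome top 43.9, level). Back to the lug, gripping its outer end with only ≈10 mm overlap.

```bash
python3 -m crank '[[[0,0,0,-1,0],[0,0,0,-3,0],[0.2,0,0,-6,0],[0.4,-1.5,0,-6,0],[0.5,-4,0,-6,0],[0.5,-6.5,0,-6,0],[0.5,-8.2,0,-6,0],[0.5,-8.4,0,-6,0],[0.5,-8.4,0,-6,0],[0.5,-8.4,0,-6,0]]]'; python3 t2.py | tail -2;  python3 -m crank '[[[0.5,0,0,1,0],[0.5,0,0,2.5,0],[0.5,0,0,4,0],[0.5,0,0,5,0],[0.5,0,0,5.4,0],[0.4,0,0,5.4,0],[0.2,0,0,5.4,0],[0,0,0,5.4,0],[0,0,0,5.4,0],[0,0,0,5.4,0]]]'; python3 -m crank '[[[0,0,0,0,0],[0,0,0,0,0],[0,0,0,0,0],[0,0,0,0,0],[0,0,0,0,0],[0,0,0,0,0],[0,0,0,0,0],[0,0,0,0,0],[0,0,0,0,0],[0,0,0,0,0]]]'
```

```text
time: 27.7
tool_pos: [436.0, -170.5, 62.5]
tcp_rot: [3.141, -0.001, -0.154]
contact_force: [0.5, -0.3, 0.8]
grip_width: 45.7
finger_force: 0.0
side [ 4.400000e-03 -1.200000e-03  4.382280e+01  3.618333e+02] [3.0000e-03 2.1000e-03 4.7800e-02 6.0668e+00]
top [ 4.600000e-03 -1.000000e-03  4.342940e+01  8.391667e+02] [3.8000e-03 2.2000e-03 9.7500e-02 6.8658e+00]
time: 29.3
tool_pos: [435.0, -170.2, 8.6]
tcp_rot: [3.141, -0.001, -0.154]
contact_force: [-1.3, -1.9, 1.9]
grip_width: 10.5
finger_force: 1.5
time: 30.3
tool_pos: [435.0, -170.3, 8.5]
tcp_rot: [3.141, -0.001, -0.154]
contact_force: [-1.2, -0.6, 6.3]
grip_width: 8.7
finger_force: 30.0
```

```bash
python3 -m crank '[[[0,0.05,0,-0.2,0],[0,0.15,0,-0.4,0],[0,0.25,0,-0.6,0],[0,0.35,0,-0.8,0],[0,0.45,0,-1,0],[0,0.5,0,-1.2,0],[0,0.55,0,-1.4,0],[0,0.6,0,-1.6,0],[0,0.6,0,-1.8,0],[0,0.6,0,-1.8,0]]]'; python3 -c "
from t2 import *
t=bot.get_obs()['tool_pos'][:2]+np.array([5,0])
for cn in('side','top','side','top'):
    print(fit(cn,*bot.capture(cn)[::-1],t))"
```

```text
time: 31.3
tool_pos: [441.7, -171.2, 26.9]
tcp_rot: [3.141, -0.002, -0.154]
contact_force: [-0.0, 0.4, 0.4]
grip_width: 8.8
finger_force: 30.0
[np.float64(-0.0798), np.float64(0.0026), np.float64(55.3469), 334]
[np.float64(-0.0784), np.float64(-0.0018), np.float64(55.0272), 813]
[np.float64(-0.0752), np.float64(-0.001), np.float64(55.3818), 329]
[np.float64(-0.0864), np.float64(-0.0117), np.float64(55.3792), 811]
```

Lifting gave tilt ≈0.08 with far ≈5.7 mm: the pads hold too stiffly, so the cover rises nearly flat. It rests on the bumps when let go, as seen before. So I'll release it, press only the far end down to leave the lug's corner propped up, then regrip in that tilted attitude.

```bash
python3 -m crank '[[[0.2,0,0,0,0],[0.4,0,0,0,0],[0.5,0,0,0,0],[0.5,0,0,0,0],[0.5,0,0,-2.5,0],[0.5,1,0,-4.5,0],[0.3,5,0,-4.5,0],[0,9,0,-4.5,0],[0,12,0,-4.5,0],[0,13.1,0,-4.5,0]]]'; python3 -c "
from t2 import *
for cn in('side','top'):
    print(fit(cn,*bot.capture(cn)[::-1],(439,-170.7)))"
```

```text
time: 32.5
tool_pos: [572.8, -191.5, 71.0]
tcp_rot: [3.141, -0.002, -0.154]
contact_force: [0.2, -0.6, -0.0]
grip_width: 18.7
finger_force: 0.0
[np.float64(-0.1424), np.float64(-0.0003), np.float64(55.376), 321]
[np.float64(-0.1429), np.float64(0.0129), np.float64(54.6955), 190]
```

When released, the cover settled as wanted: tilt 0.142, far corner ≈1 mm above its seat, lug raised ≈23 mm. No pressing is needed, so I'll go straight back and grip the lug there.

```bash
python3 -m crank '[[[0.3,-2,0,0,0],[0.5,-6,0,0,0],[0.5,-10,0,0,0],[0.5,-12.4,0,0,0],[0.5,-12.8,0,0,0],[0.5,-12.8,0,0,0],[0.5,-12.8,0,1,0],[0.5,-12.8,0,2.5,0],[0.5,-12.8,0,4,0],[0.5,-12.8,0,5,0]]]'; python3 -m crank '[[[0.5,0,0,0.5,0],[0.4,0,0,0.5,0],[0.2,0,0,0.5,0],[0,0,0,0.5,0],[0,0,0,0.5,0],[0,0,0,0.5,0],[0,0,0,0.5,0],[0,0,0,0.5,0],[0,0,0,0.5,0],[0,0,0,0.5,0]]]'; python3 t2.py | tail -2
```

```text
time: 33.6
tool_pos: [444.0, -171.3, 19.5]
tcp_rot: [-3.141, 0.001, -0.154]
contact_force: [-0.4, 0.4, 0.6]
grip_width: 45.7
finger_force: 0.0
time: 34.6
tool_pos: [443.8, -171.5, 16.3]
tcp_rot: [3.141, -0.0, -0.154]
contact_force: [0.5, 0.1, 1.6]
grip_width: 8.9
finger_force: 30.0
side [-1.445000e-01 -4.000000e-04  5.463090e+01  3.248333e+02] [2.8000e-03 1.6000e-03 8.3300e-02 5.0799e+00]
top [-1.455000e-01  0.000000e+00  5.434210e+01  7.163333e+02] [5.4000e-03 5.2000e-03 1.8420e-01 5.4975e+00]
```

Step 2 now holds: tilt 0.145, far ≈0.3 mm up, gripped at 30 N. Lifting clear.

```bash
python3 -m crank '[[[0,0,0,-0.3,0],[0,0,0,-0.7,0],[0,0,0,-1.2,0],[0,0,0,-2,0],[0,0,0,-3.2,0],[0,0,0,-4.8,0],[0,0,0,-6.5,0],[0,0,0,-8,0],[0,0,0,-9,0],[0,0,0,-9.5,0]]]'
python3 - <<'E'
import re
s=open('t2.py').read().replace("(L[:,2]>36)&(L[:,2]<90)","(L[:,2]>Z0)&(L[:,2]<Z0+54)").replace("def fit(","Z0=36\ndef fit(")
open('t2.py','w').write(s)
import t2; from t2 import *; t2.Z0=120
o=bot.get_obs();print(o["tool_pos"])
for cn in("side","top"): print(fit(cn,*bot.capture(cn)[::-1],o["tool_pos"][:2]))
E
```

```text
time: 36.2
tool_pos: [444.0, -171.6, 112.4]
tcp_rot: [3.141, -0.002, -0.154]
contact_force: [-0.0, 0.2, -0.3]
grip_width: 8.7
finger_force: 30.0
[ 444.04002007 -171.62393798  112.40092056]
[np.float64(-0.1429), np.float64(-0.0008), np.float64(150.6216), 300]
[np.float64(-0.1485), np.float64(0.0024), np.float64(150.5655), 949]
```

The cover hangs steady at tilt 0.145, inside the 0.22 limit, with its rim centre at ≈130 mm. Carrying it over the dishes.

```bash
python3 -m crank '[[[0,-0.1,-0.5,0,0],[0,-0.3,-1.7,0,0],[0,-0.6,-3.5,0,0],[0,-1,-6,0,0],[0,-1.5,-8.8,0,0],[0,-2,-11.6,0,0],[0,-2.5,-14.4,0,0],[0,-2.9,-17,0,0],[0,-3.2,-18.8,0,0],[0,-3.3,-19.4,0,0]]]'; python3 -m crank '[[[0,-0.1,-0.6,0,0],[0,-0.4,-2.2,0,0],[0,-0.8,-4.7,0,0],[0,-1.3,-7.8,0,0],[0,-1.9,-11,0,0],[0,-2.5,-14.4,0,0],[0,-3,-17.6,0,0],[0,-3.5,-20.4,0,0],[0,-3.8,-22.2,0,0],[0,-4,-22.9,0,0]]]';  python3 -m crank '[[[0,0,0,0,0],[0,0,0,0,0],[0,0,0,0,0],[0,0,0,0,0],[0,0,0,0,0],[0,0,0,0,0],[0,0,0,0,0],[0,0,0,0,0],[0,0,0,0,0],[0,0,0,0,0]]]'
python3 - <<'E'
import t2; from t2 import *; t2.Z0=120
o=bot.get_obs();print(o["tool_pos"])
for cn in("side","top"): 
    im,d=snap(cn,cn+"12"); print(fit(cn,d,im,o["tool_pos"][:2]))
    Q=cloud(cn,d).reshape(-1,3); q=Q[(Q[:,2]>100)&(Q[:,2]<160)&(abs(Q[:,0]-516)<90)&(abs(Q[:,1]-245)<90)]; print(np.percentile(q,[1,99],axis=0).round())
    q=Q[(np.hypot(Q[:,0]-516,Q[:,1]-245)<45)&(Q[:,2]>40)&(Q[:,2]<50)]; print("dish",len(q),np.percentile(q,[2,98],axis=0).round() if len(q) else "")
im=np.load("pics/side12.npz")["im"]; cv2.imwrite("pics/crop12.png",cv2.resize(im[130:330,180:380],(600,600),interpolation=cv2.INTER_CUBIC)[:,:,::-1])
E
```

```text
time: 37.3
tool_pos: [439.9, 27.6, 110.7]
tcp_rot: [-3.141, 0.001, -0.152]
contact_force: [0.2, -0.4, -1.2]
grip_width: 9.1
finger_force: 30.0
time: 38.3
tool_pos: [436.5, 258.8, 110.9]
tcp_rot: [3.141, 0.0, -0.153]
contact_force: [0.7, -0.2, -0.8]
grip_width: 8.9
finger_force: 30.0
time: 39.3
tool_pos: [436.5, 257.8, 111.2]
tcp_rot: [3.141, -0.0, -0.154]
contact_force: [-0.3, -0.6, -0.5]
grip_width: 8.8
finger_force: 30.0
[436.5489234  257.82631942 111.16859275]
[np.float64(-0.1458), np.float64(0.0016), np.float64(149.1894), 672]
[[432. 202. 122.]
 [581. 316. 158.]]
dish 441 [[485. 218.  41.]
 [545. 279.  47.]]
[np.float64(-0.1468), np.float64(0.0005), np.float64(149.0187), 1658]
[[471. 178. 121.]
 [582. 306. 156.]]
dish 0
```

View pics/crop12.png

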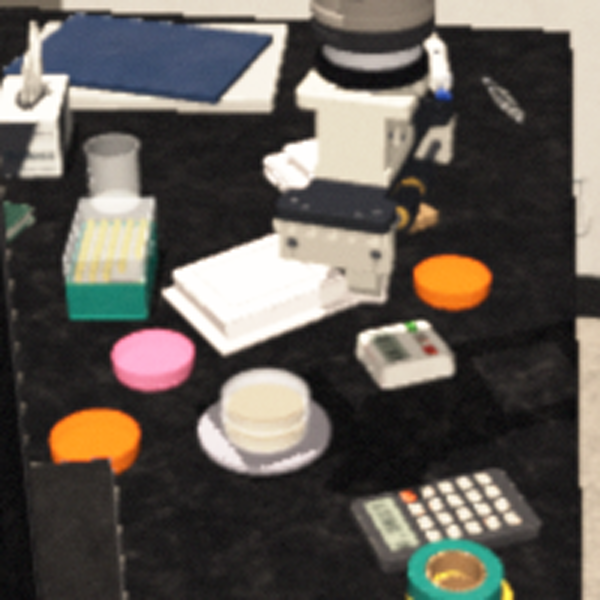

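The picture shows the cover held by its lug above the two stacked dishes (crop 265,410), steady. Its centre is ≈(516, 245), its rim ≈129 mm above the bench at the centre, and its tilt 0.146. Handing in.

```bash
python3 -c "
from plant import bot; print(bot.close_job())"
```

```text
the job is handed in; nothing more can be done
None
```

The job is handed in, with no verdict returned: the dishes are stacked on the stand, and the cover, peeled lug-corner first on the third try, is held by its lug about 7–8 cm above them, centred by my measurements and tilted 0.146 rad (limit 0.22).

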